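# Open the bench extraction hood: cap off, stay to its end hole, fan on

### The job

Get the extraction hood ready for grinding. Lift the orange cap off the neck and set it rim down, flat, in the blue tray; then tip the shutter's stay off its pin, slide the shutter open with it and let the stay drop so that its end hole (the one at the orange band) sits fully down over the pin; last, throw the green-knobbed fan lever all the way over. Leave the roller dies in the tray and on the hood where they stand.

Things in the scene. Friction and masses are not known exactly. Their poses are not given: they have to be found in the camera images.
- hood: Fixed white sheet-metal box, 200 mm (its x) by 360 mm (its y) by 100 mm high; origin at the centre of its underside, x away from the robot at yaw 0, y along its length. Place varies. In its frame (mm): the steel neck stands at x 35, y 132; the stay lies along the line x -65; two 10 mm rails guide the shutter.
- neck_top (a point): Centre of the rim of the steel neck (52 mm outside diameter, rim 145 mm above the bench) that the cap covers.
- cap_knob (a point): Centre of the round black knob (24 mm diameter, 24 mm high, top 12 mm above this point) on the loose orange cap; z is the cap's axis, up. The cap below is 66 mm in diameter and 25 mm high, its rim 37 mm below this point (the cap is 49 mm high in all). Loose on the neck: its skirt reaches 20 mm down round the neck with 3 mm play, so lift it straight up over 25 mm. It weighs about 90 g.
- tray: Fixed blue open tray, 200 mm (its x) by 140 mm (its y), walls 4 mm thick and 28 mm high, floor 4 mm thick; origin at the centre of its underside. It may stand left or right of the hood. A roller die stands in the end nearer the robot; the middle of the free end is at tray frame x +40 mm, y 0. With the cap flat on the floor its knob centre is 41 mm above the bench.
- shutter (a joint): Slide of the steel shutter in m: near 0 shut (at the start, held by the stay's first hole), grows as it opens towards the hood's -y; 0.080 when the end hole is over the pin; stops at 0.105. It carries the stay's pivot. Slides stiffly (about 4 N) and stays where it is left.
- stay (a joint): Tilt of the stay in rad: 0 level (down over the pin), grows as the thumb rest is pressed down and the bar with its holes rises; stop at 0.5. It falls back by its own weight (pressing takes about 2.5 N). The bar clears the pin everywhere above 0.22 rad; if it lies on the pin's top between holes it stays above 0.06.
- stay_pivot (a point): Stay's pivot, on the shutter, 130 mm above the bench; the pivot's axis is the hood's x. Axes as the hood's. From here the bar (flat steel, 24 mm wide, 5 mm thick) runs 170 mm towards the hood's +y with three round holes (12 mm) 70, 110 and 150 mm from the pivot and ends in a nose, 24 mm wide, 5 mm thick, turned up 22 mm above the pivot's height; the tail with the red thumb rest runs towards -y.
- thumb_rest (a point): Centre of the floor (upper face) of the red thumb rest on the stay's tail, 56 mm from the pivot towards the hood's -y and 10 mm above it when the stay is level; it turns with the stay. The floor is 40 mm wide (hood x), with a lip at each end in y that rises 14 mm and leans 0.35 rad outwards, 44 mm clear between the lips at the floor, open at the sides: press closed fingers down between the lips to tip the stay, and push against a lip to slide the shutter.
- end_hole (a point): Centre of the stay's end hole (12 mm, 150 mm from the pivot), at mid thickness of the bar; beside it an orange band crosses the bar.
- pin_top (a point): Top of the fixed upright brass pin (8 mm diameter) that the stay's holes drop over, 138.5 mm above the bench; it stands 6 mm proud of the level bar's upper face.
- fan (a joint): Fan lever in rad: near 0 off, leaning towards its base's -x (the robot); 1.0 fully over (on) to +x. Stiff (under 1 N at the tip), stays where it is left.
- fan_tip (a point): Centre of the lever's green ball (26 mm), 80 mm from the lever's axle; 92 mm above the bench at both ends of its swing and 102 mm midway, it moves 77 mm from off to on.
- fan_base: Fixed yellow base of the fan lever, 70 mm (its x) by 50 mm by 25 mm high; origin at the centre of its underside, x is the direction in which the lever is thrown. The lever's axle is 22 mm above the origin. It may stand left or right of the hood, opposite the tray.
- die_a: Dark grooved steel roller die (42 mm wide, 36 mm high) standing in the tray's end nearer the robot (tray frame x = -0.065); leave it. Origin: centre of its underside.
- die_b: Dark grooved steel roller die (32 mm wide, 36 mm high) standing on the hood's top at its far right corner; leave it. Origin: centre of its underside.
Not all that is in view belongs to the job. Of the things that look like the part that bears cap_knob, the larger one is meant. Of the things that look like the fan_base, the smaller one is meant.

How it is judged:
By the outcome, as a careful person would: the job done as asked, in the order asked, and still so for the second after the job is handed in, with the robot touching nothing.
It also fails if it takes over 62 s, if anything falls off the work surface, if the arm or the gripper's body presses on something with over 40 N, if the wrist force passes 120 N, or if a joint passes its speed limit or range.

### The arm

A 7-joint arm with a two-finger parallel gripper is mounted at the origin on the work surface. World frame = base frame: x ahead of the robot, y to its left, z up, the work surface at z = 0. Lengths are in m, angles in rad, forces in N, time in s.
With the tool pointing down it reaches from about 0.4 to 0.85 m from the base axis. Payload 4.5 kg.
Tool frame: the origin (TCP) lies between the finger pads; the fingertips stand 19 mm ahead of it and the grasp point (between the pads) is the TCP (r.nose_length is the distance from the TCP to the fingertips, in m); z points along the fingers, x is the direction in which the jaws open and shut, and the axes are right-handed (so a half turn about z gives the same grasp; the last joint's range is limited). The gripper opens to 88 mm and grips with 3 to 60 N. Pads are 18 mm wide; open, the fingers measure 123 mm over their backs; the gripper's body (75 mm by 187 mm) begins 45 mm behind the grasp point.
Start: joints at [-1.085, 0.689, -0.195, 1.565, 0.157, 0.902, -0.215], TCP at [0.273, 0.562, 0.258] pointing down, gripper open.
Joint ranges: [-3.01, 3.01], [-0.46, 2.08], [-1.47, 1.51], [0.13, 2.56], [-1, 4.14], [0.04, 2.09], [-2.66, 2.66]. Speed limits (rad/s): [2.57, 2.57, 3.14, 3.14, 3.14, 3.14, 3.14].

### API

Orientations are given as a unit quaternion [x, y, z, w].
In Python, from plant import get_state, vision, r gives the robot as it stands.
- The arm moves only by the tool play_rows, never from a script. Its argument "deltas" is a list that holds one entry, the list of rows, each a list of 7 numbers: the gripper command: -1 is fully open, 1 is shut, values between are in proportion, then the shift along the tool's x, y, z normalised to -1 to 1, where 1 is 300 mm, then the turn, a rotation vector about the tool's x, y, z normalised to -1 to 1, where 1 is pi rad. A call has 1 to 5 rows; each row is the pose to reach, as a shift and turn from the pose measured when the call began, along the tool's axes at that moment, turning the shorter way round; what a row does not reach only later rows make up. A row lasts 1/8 s, in which the tool goes at most 62.5 mm and 10.7 degrees, less where a joint would pass 70% of its speed; a pose out of reach is approached as far as the arm can. A call with a number of a shift or a turn outside -1 to 1 is refused whole. A call with a gripper value outside its range is refused whole. The fingers move at their own pace and stop on an object; "force" is the grip in N (left out, the last holds). Time passes only in rows, so rows that repeat a pose let the fingers close. It gives the time, the measured TCP pose, the force and the opening at its end, in the units of the state.
- get_state(): the state, without advancing time (a new reading comes with each control period).
- vision.snapshot(name): name is "scene" or "top" or "wrist"; returns the picture (400x640x3 uint8, red, green, blue); there is no depth.
- vision.camera_model(name): a dict with "vfov" (degrees; the focal length in pixels is half the picture's height over the tangent of half this angle, whatever the lens; pixels are square), "cx", "cy" (the principal point, pixels), "world_to_cam" (4x4, takes a point from world to camera coordinates). Camera axes: x right, y up, looking along -z (the intrinsics and any distortion apply to the point x, -y, -z); pixel columns grow to the right and rows downward; lengths in m; the calibration is good to about 2 mm. The wrist camera is an equidistant fisheye: a pixel r from the principal point sees the ray r / f radians off the axis. A picture is of the moment at which its call begins: read the wrist's pose just before it. camera_model takes no time and is no camera call; for the wrist camera it gives the pose at the moment of the call.
- r.finish_job(): hands the job in, once; it reports no verdict.
The state is a dict: "clock": time; "q": joint angles; "qd": joint speeds; "joint_torque": joint torques, N m; "tool_pos": TCP position; "eef_rot": TCP orientation; "contact_force": force on the tool from outside, world axes, zero at the start; "moment": the same for the moment, N m; "opening": opening from 0.0 (shut) to 1.0 (fully open).
Only numpy, scipy, OpenCV 4.12 (cv2) and the standard library are available. Lean on these libraries where they do the work, as an engineer would, in place of code of your own. Each camera call takes 0.05 s, during which the arm holds its last target.

## Working session

There is one attempt and no reset: what is moved stays moved. The work goes in short steps, Python scripts to look and compute and a tool call to move; the robot and the scene stay as the last step left them, time stands still between calls to the robot, and variables do not carry over. Pictures are saved under pics/ and viewed, and the job is handed in when it is done.

Besides the shell and the picture viewer there is one more tool, called after ">>>" by a JSON object that holds its "op" and its "data". play_rows: Moves the arm, as the interface text tells. Scaled input: -1 to 1 covers 300 mm each way for a shift and pi rad each way for a turn. Its arguments: {"type":"object","properties":{"deltas":{"type":"array"},"force":{"type":"number"}},"required":["deltas"]}

```bash
ls; mkdir -p pics; python3 - <<'E'
from plant import get_state, vision, r
import cv2
s=get_state(); print({k:s[k] for k in('clock','tool_pos','eef_rot','contact_force','opening')})
for n in('scene','top'):
    cv2.imwrite(f'pics/{n}0.png',vision.snapshot(n)[:,:,::-1]); m=vision.camera_model(n); print(n,m)
E
```

```text
pics
{'clock': 0.0, 'tool_pos': array([0.27265761, 0.56175286, 0.25693217]), 'eef_rot': array([ 8.47508141e-01,  5.30781654e-01, -7.11141993e-04,  5.29918128e-04]), 'contact_force': array([0.53252341, 0.53541019, 0.32035723]), 'opening': 1.0018002007042968}
scene {'vfov': 46.20883613521586, 'cx': 322.7495361751799, 'cy': 189.68681547674618, 'world_to_cam': array([[-0.35114985,  0.9363153 ,  0.00272728,  0.21460793],
       [-0.79251501, -0.29876848,  0.5316553 ,  0.32035352],
       [ 0.49861182,  0.18452927,  0.84695643, -1.54014877],
       [ 0.        ,  0.        ,  0.        ,  1.        ]])}
top {'vfov': 50.48999062729031, 'cx': 319.6678385438765, 'cy': 202.91425628772225, 'world_to_cam': array([[-0.0249679 , -0.99955622, -0.01624688, -0.01610645],
       [ 0.98484015, -0.02738445,  0.17128916, -0.51035958],
       [-0.17165806, -0.01172385,  0.98508683, -1.4768579 ],
       [ 0.        ,  0.        ,  0.        ,  1.        ]])}
```

View pics/scene0.png

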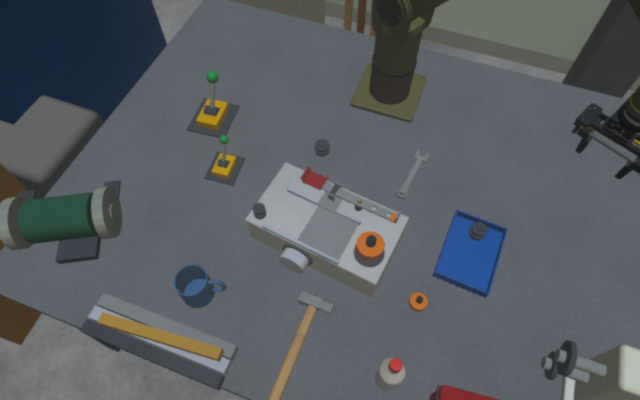

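View pics/top0.png

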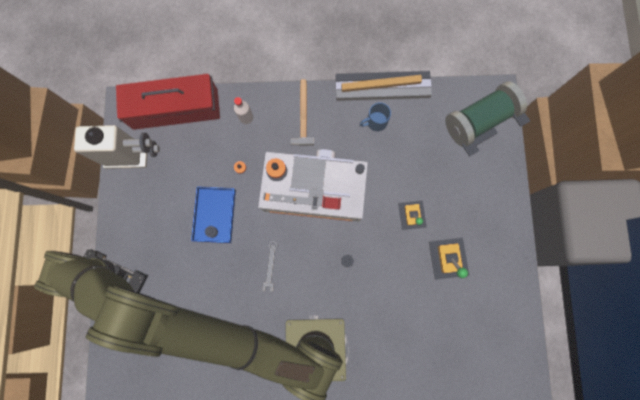

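The top view shows the hood at about (313,185), the tray at (214,215), and two caps: a large orange one on the neck (276,168) and a small loose one (239,167). There are two yellow levers: the smaller at (413,214) and the larger at (451,258). By the description, the large cap and the small lever are meant. I'll confirm both in enlarged crops.

```bash
cat > h.py <<'E'
import numpy as np, cv2
from plant import get_state, vision, r
from scipy.optimize import least_squares
from scipy.spatial.transform import Rotation as R
def K(n):
    m=vision.camera_model(n); return m, 200/np.tan(np.radians(m['vfov'])/2)
def proj(n,p,m=None):
    if m is None: m=vision.camera_model(n)
    f=200/np.tan(np.radians(m['vfov'])/2)
    c=(m['world_to_cam']@np.append(p,1))[:3]; v=np.array([c[0],-c[1],-c[2]])
    if n=='wrist':
        rr=np.hypot(v[0],v[1]); th=np.arctan2(rr,v[2]); k=f*th/max(rr,1e-9)
        return np.array([m['cx']+k*v[0],m['cy']+k*v[1]])
    return np.array([m['cx']+f*v[0]/v[2],m['cy']+f*v[1]/v[2]])
def onplane(n,uv,z,m=None,x0=(0.6,0,0)):
    x0=(0.6,0.) if len(x0)!=2 else x0
    s=least_squares(lambda p:proj(n,[p[0],p[1],z],m)-uv,x0); return np.append(s.x,z)
def tri(obs):  # list of (name,uv[,model])
    s=least_squares(lambda p:np.concatenate([proj(o[0],p,o[2] if len(o)>2 else None)-o[1] for o in obs]),[0.6,0,0.1])
    return s.x, np.sqrt(np.mean(s.fun**2))
def crop(img,x0,y0,x1,y1,k,fn):
    cv2.imwrite(fn,cv2.resize(img[y0:y1,x0:x1,::-1],None,fx=k,fy=k,interpolation=cv2.INTER_CUBIC))
E
python3 - <<'E'
import cv2
from h import crop
t=cv2.imread('pics/top0.png')[:,:,::-1]; s=cv2.imread('pics/scene0.png')[:,:,::-1]
crop(t,180,140,380,260,4,'pics/t1.png'); crop(s,190,120,510,310,2.5,'pics/s1.png'); crop(t,380,190,480,290,5,'pics/t2.png')
crop(s,180,60,280,190,4,'pics/s2.png')
E
```

```text
(no output)
```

View pics/t1.png

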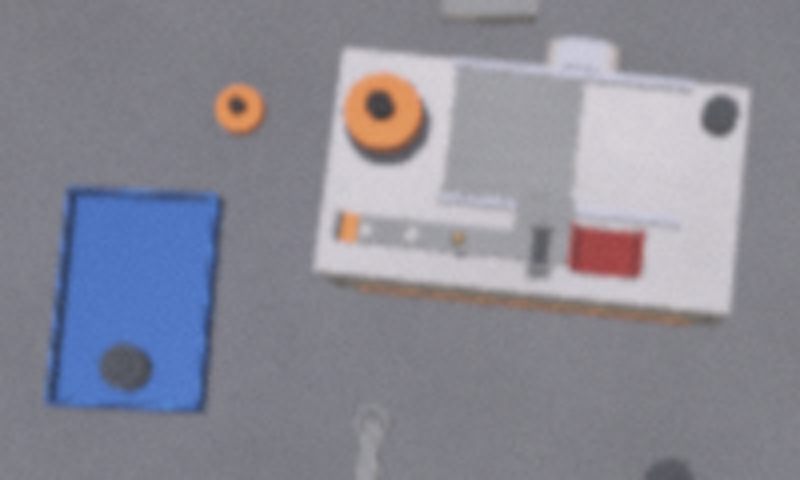

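View pics/s1.png

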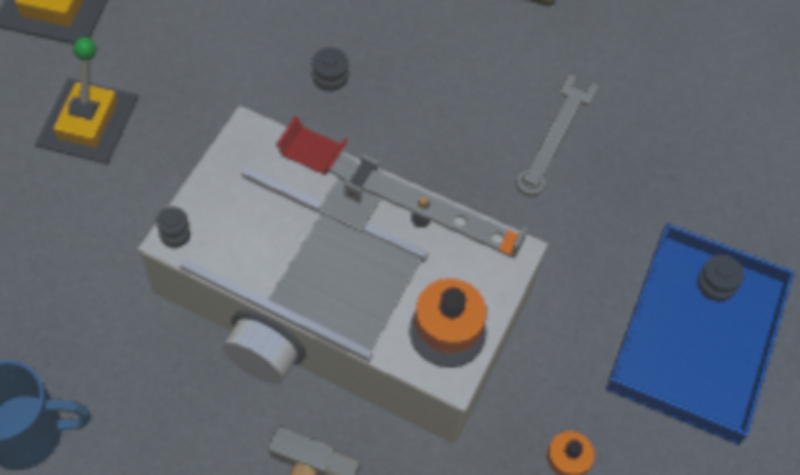

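View pics/t2.png

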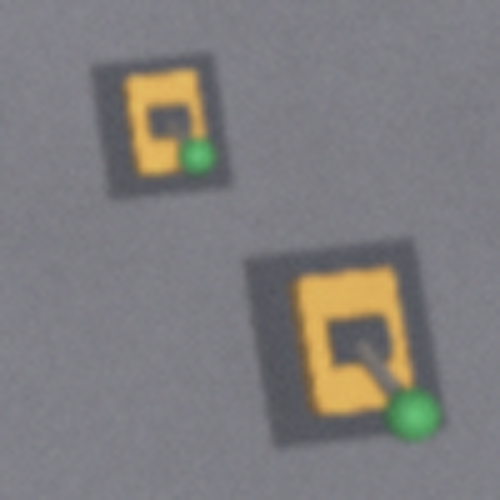

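View pics/s2.png

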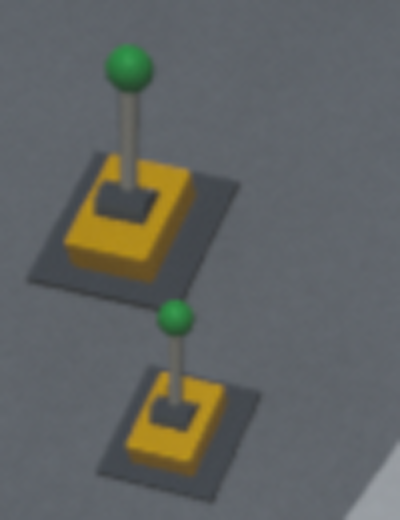

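```bash
cat > fit.py <<'E'
from h import *
T=lambda x,y:np.array([180+x/4,140+y/4]); S=lambda x,y:np.array([190+x/2.5,120+y/2.5])
m={n:vision.camera_model(n) for n in('top','scene')}
def fitbox(obs,dims_unused=None):
    def res(p):
        c,s=np.cos(p[2]),np.sin(p[2])
        return np.concatenate([proj(n,[p[0]+c*x-s*y,p[1]+s*x+c*y,z],m[n])-uv for n,uv,(x,y,z) in obs])
    f=least_squares(res,[0.6,0,0]); return f.x,f.fun.reshape(-1,2)
def w(p,x,y,z):
    c,s=np.cos(p[2]),np.sin(p[2]); return np.array([p[0]+c*x-s*y,p[1]+s*x+c*y,z])
hood,fr=fitbox([('top',T(342,47),(.1,.18,.1)),('top',T(750,88),(.1,-.18,.1)),('top',T(730,315),(-.1,-.18,.1)),('top',T(315,272),(-.1,.18,.1)),
 ('scene',S(240,107),(-.1,-.18,.1)),('scene',S(547,243),(-.1,.18,.1)),('scene',S(140,250),(.1,-.18,.1)),('scene',S(460,408),(.1,.18,.1))])
tray,tr=fitbox([('top',T(68,187),(.1,.07,.028)),('top',T(220,195),(.1,-.07,.028)),('top',T(205,412),(-.1,-.07,.028)),('top',T(47,403),(-.1,.07,.028)),
 ('scene',S(668,227),(-.1,-.07,.028)),('scene',S(791,270),(-.1,.07,.028)),('scene',S(610,386),(.1,-.07,.028)),('scene',S(742,438),(.1,.07,.028))])
if __name__=='__main__':
    np.set_printoptions(precision=4,suppress=True)
    print('hood',hood,'\n',fr); print('tray',tray,'\n',tr)
    print('knob pred',w(hood,.035,.132,.162),'tri',tri([('top',T(379,105)),('scene',S(453,302))]))
    print('thumb tri',tri([('top',T(606,252)),('scene',S(311,148))]))
    print('pin tri',tri([('top',T(458,237)),('scene',S(423,202))]))
    print('ball tri',tri([('top',np.array([380+198/5,190+155/5])),('scene',np.array([180+175/4,60+317/4]))]))
    t2=lambda x,y:np.array([380+x/5,190+y/5]); s2=lambda x,y:np.array([180+x/4,60+y/4])
    fan,r_=fitbox([('top',t2(126,74),(.035,.025,.025)),('top',t2(197,69),(.035,-.025,.025)),('top',t2(207,168),(-.035,-.025,.025)),('top',t2(140,176),(-.035,.025,.025)),
     ('scene',s2(163,373),(-.035,-.025,.025)),('scene',s2(226,386),(-.035,.025,.025)),('scene',s2(127,447),(.035,-.025,.025)),('scene',s2(195,460),(.035,.025,.025))])
    print('fan',fan,r_)
    for th in(-.5,.5): print(w(fan,.08*np.sin(th),0,.022+.08*np.cos(th)))
    for nm,p in dict(pin0=(-.065,0,.1385)).items(): print(nm,w(hood,*p))
E
python3 fit.py
```

```text
hood [ 0.5643 -0.0078 -0.1326] 
 [[-0.2652  0.4159]
 [-0.5559  0.3366]
 [-0.7332 -0.1146]
 [-0.9908 -0.2445]
 [-0.9975 -1.0061]
 [-0.3269 -0.0747]
 [-1.7264 -0.8242]
 [ 1.0831  0.8479]]
tray [ 0.4835  0.3593 -0.07  ] 
 [[-0.9265 -0.789 ]
 [-0.97   -1.2341]
 [-1.6595 -0.8136]
 [-0.9568 -0.2727]
 [-2.1533 -1.3689]
 [-0.0361  0.595 ]
 [-1.2044 -1.9742]
 [ 1.059  -0.3027]]
knob pred [0.6164 0.1185 0.162 ] tri (array([0.6171, 0.1188, 0.1646]), np.float64(0.43472072165489584))
thumb tri (array([ 0.491 , -0.069 ,  0.1408]), np.float64(0.2729828529877914))
pin tri (array([0.5082, 0.0562, 0.135 ]), np.float64(0.419983829022247))
ball tri (array([ 0.4273, -0.368 ,  0.0942]), np.float64(0.5812970524231871))
fan [ 0.4619 -0.3621  0.0932] [[-1.1749  0.8864]
 [-1.6543  0.2415]
 [-0.5779 -0.4625]
 [-1.0066 -0.4019]
 [-0.6417 -0.9995]
 [-0.3974 -0.6093]
 [-0.8178 -0.5127]
 [-1.4396  0.0733]]
[ 0.4237 -0.3656  0.0922]
[ 0.5001 -0.3585  0.0922]
pin0 [0.4999 0.0008 0.1385]
```

```bash
cat >> h.py <<'E'
np.set_printoptions(precision=4,suppress=True)
def to(*tg):
    """each tg: (x,y,z,yaw_deg of tool x); prints the normalised shift/turn from the present pose"""
    s=get_state(); p=s['tool_pos']; Rm=R.from_quat(s['eef_rot'])
    X=Rm.as_matrix()[:,0]; print('t %.2f'%s['clock'],'pos',p,'yaw %.1f'%np.degrees(np.arctan2(X[1],X[0])),'F',s['contact_force'],'op %.3f'%s['opening'],'q',s['q'])
    for x,y,z,a in tg:
        a=np.radians(a); c,sn=np.cos(a),np.sin(a)
        Rt=R.from_matrix(np.array([[c,sn,0],[sn,-c,0],[0,0,-1]]))
        d=Rm.inv().apply(np.array([x,y,z])-p)/0.3; v=(Rm.inv()*Rt).as_rotvec()/np.pi
        print((x,y,z,round(np.degrees(a),1)),'->',np.round(d,4),np.round(v,4),'mm %.0f deg %.0f'%(300*np.linalg.norm(d),180*np.linalg.norm(v)))
E
python3 -c "
from h import *
to((.445,.34,.29,73),(.5,.28,.29,78),(.6,.119,.29,82.4))"
```

```text
t 0.10 pos [0.2726 0.5618 0.257 ] yaw 64.1 F [0.0905 0.2355 0.5513] op 0.998 q [-1.0853  0.6899 -0.1945  1.5662  0.1573  0.9025 -0.2151]
(0.445, 0.34, 0.29, np.float64(73.0)) -> [-0.4146  0.8396 -0.1092] [ 0.      0.0005 -0.0493] mm 283 deg 9
(0.5, 0.28, 0.29, np.float64(78.0)) -> [-0.5145  1.0919 -0.109 ] [-0.      0.0005 -0.0771] mm 364 deg 14
(0.6, 0.119, 0.29, np.float64(82.4)) -> [-0.8519  1.626  -0.1084] [-0.      0.0005 -0.1016] mm 552 deg 18
```

>>> {"op": "play_rows", "data": {"deltas": [[[-0.3,-0.083,0.168,-0.022,0,0,-0.01],[-0.3,-0.166,0.336,-0.044,0,0,-0.02],[-0.3,-0.25,0.504,-0.066,0,0,-0.03],[-0.3,-0.33,0.672,-0.088,0,0,-0.04],[-0.3,-0.415,0.84,-0.11,0,0,-0.05]]], "force": 20}}

```text
clock: 0.72
tool_pos: [0.4459, 0.3382, 0.2902]
eef_rot: [0.803, 0.596, -0.001, 0.0]
contact_force: [0.9, 1.3, 1.2]
opening: 0.649
```

```bash
python3 -c "
from h import *
to((.6,.119,.29,82.4))"
```

```text
t 0.72 pos [0.4459 0.3382 0.2902] yaw 73.2 F [0.9491 1.2872 1.169 ] op 0.649 q [-0.562   0.5692 -0.2791  1.7217  0.1947  0.8799  0.3533]
(0.6, 0.119, 0.29, np.float64(82.4)) -> [-0.5508  0.703   0.0015] [-0.0002  0.0006 -0.0512] mm 268 deg 9
```

>>> {"op": "play_rows", "data": {"deltas": [[[-0.3,-0.11,0.14,0,0,0,-0.01],[-0.3,-0.22,0.28,0,0,0,-0.02],[-0.3,-0.33,0.42,0,0,0,-0.03],[-0.3,-0.44,0.56,0,0,0,-0.04],[-0.3,-0.55,0.7,0,0,0,-0.05]]]}}

```text
clock: 1.35
tool_pos: [0.5998, 0.1179, 0.2901]
eef_rot: [0.753, 0.658, -0.001, 0.0]
contact_force: [0.1, 0.7, 0.7]
opening: 0.65
```

```bash
python3 - <<'E'
from h import *
import pickle
m=vision.camera_model('wrist'); im=vision.snapshot('wrist')
print(get_state()['tool_pos'],get_state()['qd'],m['vfov'],np.linalg.inv(m['world_to_cam'])[:3,:])
cv2.imwrite('pics/w1.png',im[:,:,::-1]); pickle.dump(m,open('w1.pkl','wb'))
E
```

```text
[0.6045 0.108  0.2896] [-0.0327 -0.0187  0.0551  0.0607  0.0024 -0.0273 -0.1685] 65.70646984690485 [[ 0.1349 -0.9455 -0.2964  0.5215]
 [ 0.9909  0.1283  0.0417  0.1289]
 [-0.0014 -0.2993  0.9542  0.4182]]
```

View pics/w1.png

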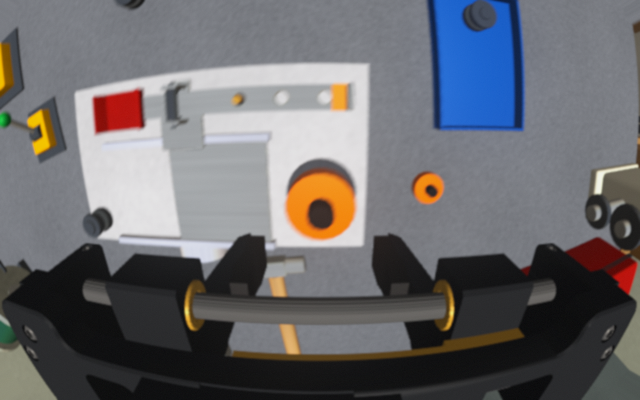

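The wrist view shows the whole hood. The knob is at (321,212), the pin at (238,99), the thumb rest at (118,111), the fan at (40,130) and the small cap at (428,188). The arm was still settling when I took it, so I'll take a second picture at rest and measure in that.

```bash
python3 - <<'E'
from h import *
import pickle
vision.snapshot('top')
s=get_state();m=vision.camera_model('wrist'); im=vision.snapshot('wrist')
print(s['tool_pos'],abs(s['qd']).max(),get_state()['tool_pos'])
cv2.imwrite('pics/w2.png',im[:,:,::-1]); pickle.dump(m,open('w2.pkl','wb'))
crop(im,70,50,370,260,2.6,'pics/w2a.png'); crop(im,350,0,550,150,4,'pics/w2b.png'); crop(im,0,80,120,180,6,'pics/w2c.png')
E
```

```text
[0.6025 0.1109 0.2894] 0.07947777595836598 [0.6005 0.1151 0.2895]
```

View pics/w2a.png

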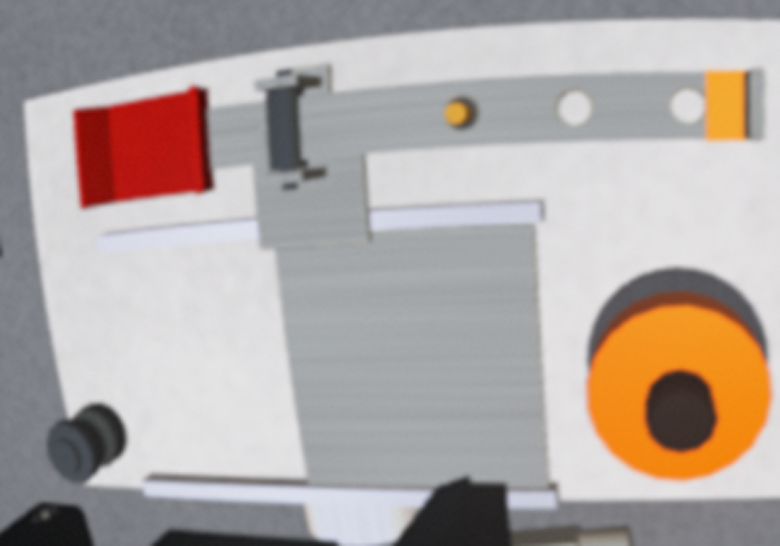

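View pics/w2b.png

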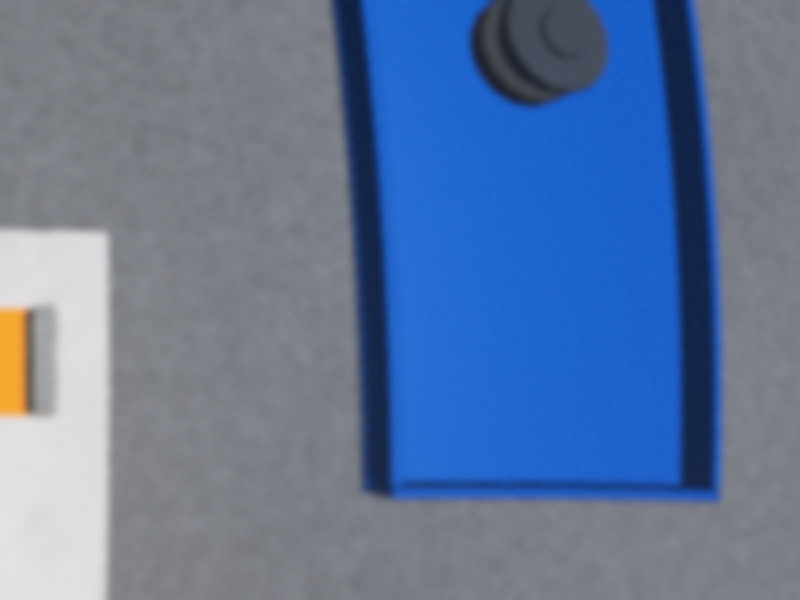

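View pics/w2c.png

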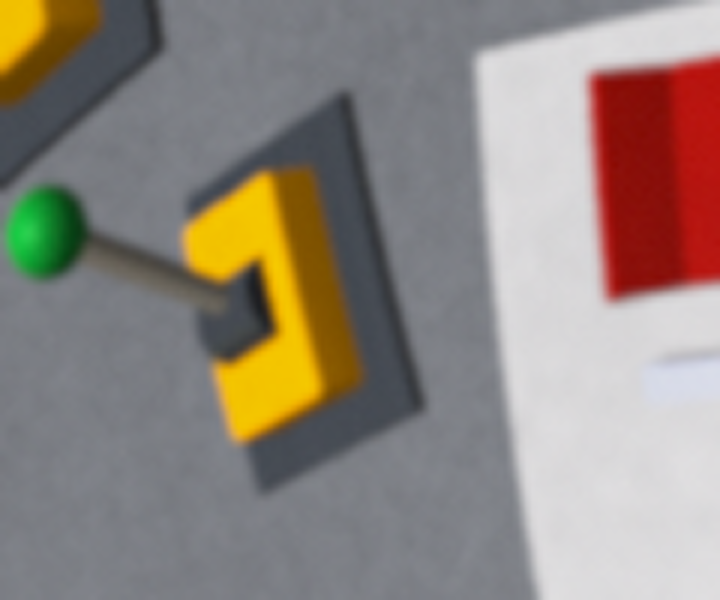

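```bash
python3 - <<'E'
from h import *
import pickle; from fit import hood,tray,w
m=pickle.load(open('w2.pkl','rb'))
f=lambda x,y:np.array([70+x/2.6,50+y/2.6])
def hf(p): 
    c,s=np.cos(hood[2]),np.sin(hood[2]); d=p[:2]-hood[:2]; return np.array([c*d[0]+s*d[1],-s*d[0]+c*d[1]])*1000
for n,uv,z in [('knob',(681,410),.162),('pin',(460,112),.1385),('midhole',(575,107),.1325),('endhole',(688,106),.1325),
  ('thumbfloor_nearpivot_base',(198,140),.14),('thumbL',(111,155),.14),('hood corner',(24,100),.1),('rail+y end',(543,212),.11)]:
    p=onplane('wrist',f(*uv),z,m); print(n,p,'hood frame',hf(p))
g=lambda x,y:np.array([350+x/4,y/4])
for n,uv,z in [('hood near +y corner',(108,232),.1),('tray far -y',(366,490),.028),('tray far +y',(720,497),.028)]:
    p=onplane('wrist',g(*uv),z,m); print(n,p,hf(p))
print(w(hood,-.1,.18,.1),w(hood,-.1,-.18,.1),w(tray,.1,-.07,0),w(tray,.1,.07,0))
b=np.array([45/6,80+230/6]); print('ball',tri([('wrist',b,m),('top',np.array([380+198/5,190+155/5])),('scene',np.array([180+175/4,60+317/4]))]))
print(tri([('wrist',f(681,410),m),('top',np.array([180+379/4,140+105/4])),('scene',np.array([190+453/2.5,120+302/2.5]))]))
to((.617,.119,.24,82.4))
E
```

```text
knob [0.6179 0.1195 0.162 ] hood frame [ 36.3634 133.2445]
pin [0.5074 0.0586 0.1385] hood frame [-65.2002  58.2862]
midhole [0.5127 0.098  0.1325] hood frame [-65.0986  97.9941]
endhole [0.5183 0.1369 0.1325] hood frame [-64.6904 137.3283]
thumbfloor_nearpivot_base [ 0.4938 -0.0459  0.14  ] hood frame [-64.8263 -47.127 ]
thumbL [ 0.4885 -0.0898  0.14  ] hood frame [-64.2458 -91.3448]
hood corner [ 0.4413 -0.1718  0.1   ] hood frame [-100.2596 -178.8574]
rail+y end [0.5496 0.0774 0.11  ] hood frame [-25.7722  82.4548]
hood near +y corner [0.4891 0.1861 0.1   ] [-100.204   182.1907]
tray far -y [0.5716 0.2766 0.028 ] [-30.3138 282.8528]
tray far +y [0.5843 0.4255 0.028 ] [-37.4075 432.0791]
[0.489  0.1839 0.1   ] [ 0.4414 -0.173   0.1   ] [0.5784 0.2824 0.    ] [0.5882 0.4221 0.    ]
ball (array([ 0.4272, -0.3682,  0.0935]), np.float64(0.47840694874600537))
(array([0.6171, 0.1194, 0.1644]), np.float64(0.38519002030824673))
t 1.50 pos [0.6005 0.1151 0.2895] yaw 81.8 F [-0.2316  0.9561 -0.1695] op 0.652 q [-0.0825  0.6468 -0.328   1.5637  0.2411  0.9739  0.9417]
(0.617, 0.119, 0.24, np.float64(82.4)) -> [0.0214 0.0526 0.1648] [-0.0003  0.0014 -0.0035] mm 52 deg 1
```

>>> {"op": "play_rows", "data": {"deltas": [[[-0.3,0.02,0.053,0.1,0,0,-0.003],[-0.3,0.02,0.053,0.22,0,0,-0.003],[-0.3,0.02,0.053,0.3,0,0,-0.003],[-0.3,0.02,0.053,0.3,0,0,-0.003]]]}}

```text
clock: 2.0
tool_pos: [0.6149, 0.1194, 0.1975]
eef_rot: [0.752, 0.659, -0.004, -0.0]
contact_force: [0.2, 0.3, 0.2]
opening: 0.649
```

```bash
python3 -c "
from h import *
to((.6172,.1192,.173,82.4))"
```

```text
t 2.00 pos [0.6149 0.1194 0.1975] yaw 82.4 F [0.2191 0.3465 0.1544] op 0.649 q [-0.1028  0.7744 -0.2997  1.6085  0.2921  0.8109  0.9126]
(0.6172, 0.1192, 0.173, np.float64(82.4)) -> [0.0006 0.0082 0.0818] [-0.0019  0.0017  0.0002] mm 25 deg 0
```

>>> {"op": "play_rows", "data": {"deltas": [[[-0.3,0,0.008,0.05,-0.001,0.001,0],[-0.3,0,0.008,0.08,-0.001,0.001,0],[-0.3,0,0.008,0.08,-0.001,0.001,0],[0.8,0,0.008,0.08,-0.001,0.001,0],[0.8,0,0.008,0.08,-0.001,0.001,0]]], "force": 20}}

```text
clock: 2.62
tool_pos: [0.6175, 0.1191, 0.1741]
eef_rot: [0.752, 0.659, -0.001, -0.0]
contact_force: [-0.2, -0.2, 0.2]
opening: 0.448
```

>>> {"op": "play_rows", "data": {"deltas": [[[0.8,0,0,0,0,0,0],[0.8,0,0,0,0,0,0],[0.8,0,0,0,0,0,0]]]}}

```text
clock: 3.0
tool_pos: [0.6177, 0.1191, 0.1744]
eef_rot: [0.752, 0.659, -0.001, 0.0]
contact_force: [-0.2, 0.1, 2.3]
opening: 0.261
```

```bash
python3 - <<'E'
from h import *
to((.6172,.1192,.26,82.4))
im=vision.snapshot('wrist'); crop(im,150,130,470,330,2.4,'pics/w3.png')
E
```

```text
t 3.00 pos [0.6177 0.1191 0.1744] yaw 82.4 F [-0.2191  0.0699  2.2854] op 0.261 q [-0.1057  0.8051 -0.2903  1.6232  0.3057  0.7602  0.9034]
(0.6172, 0.1192, 0.26, np.float64(82.4)) -> [-0.0004 -0.002  -0.2852] [-0.0004  0.0005  0.0001] mm 86 deg 0
```

View pics/w3.png

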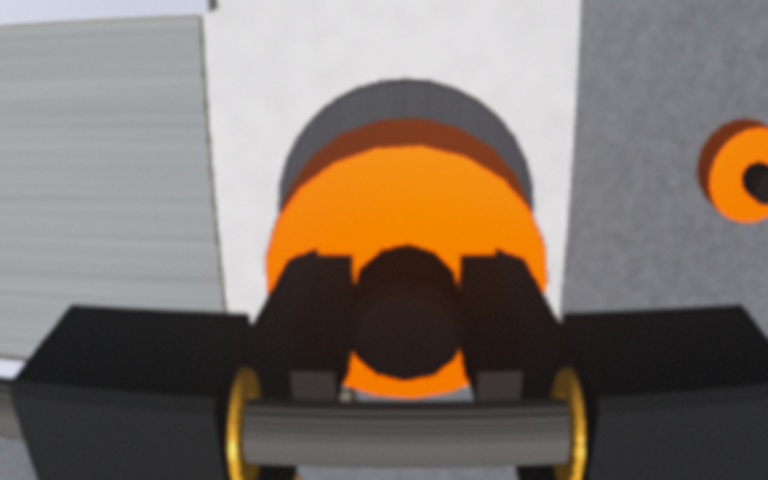

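The fingers hold the knob, centred at crop (407,310), with an opening of about 23 mm. I'll lift straight up.

>>> {"op": "play_rows", "data": {"deltas": [[[0.8,0,0,-0.03,0,0,0],[0.8,0,0,-0.08,0,0,0],[0.8,0,0,-0.15,0,0,0],[0.8,0,0,-0.24,0,0,0],[0.8,0,0,-0.26,0,0,0]]]}}

```text
clock: 3.68
tool_pos: [0.6189, 0.1197, 0.255]
eef_rot: [0.752, 0.659, 0.001, 0.001]
contact_force: [-0.2, 0.8, -0.4]
opening: 0.266
```

```bash
python3 - <<'E'
from h import *
from fit import tray,w
print(tray, w(tray,.04,0,.05))
to((.519,.3535,.22,82.4),(.519,.3535,.22,86))
im=vision.snapshot('wrist'); cv2.imwrite('pics/w4.png',im[:,:,::-1])
E
```

```text
[ 0.4835  0.3593 -0.07  ] [0.5234 0.3565 0.05  ]
t 3.67 pos [0.6189 0.1197 0.255 ] yaw 82.4 F [-0.2135  0.7619 -0.4149] op 0.266 q [-0.0889  0.7083 -0.322   1.5496  0.2625  0.9237  0.9413]
(0.519, 0.3535, 0.22, np.float64(82.4)) -> [ 0.7285 -0.4335  0.1155] [ 0.0009 -0.      0.    ] mm 257 deg 0
(0.519, 0.3535, 0.22, np.float64(86.0)) -> [ 0.7285 -0.4335  0.1155] [ 0.0009 -0.     -0.02  ] mm 257 deg 4
```

View pics/w4.png

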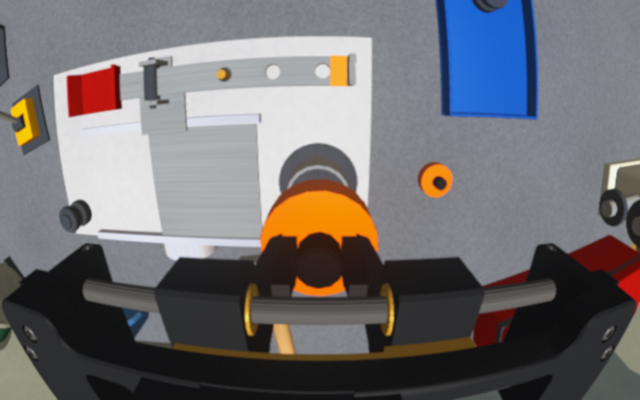

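>>> {"op": "play_rows", "data": {"deltas": [[[0.8,0.12,-0.07,0,0,0,-0.004],[0.8,0.29,-0.17,0,0,0,-0.008],[0.8,0.46,-0.27,0.04,0,0,-0.012],[0.8,0.62,-0.37,0.08,0,0,-0.016],[0.8,0.73,-0.434,0.11,0.001,0,-0.02]]]}}

```text
clock: 4.35
tool_pos: [0.5158, 0.3566, 0.2199]
eef_rot: [0.73, 0.684, -0.001, -0.001]
contact_force: [1.1, -0.1, -0.5]
opening: 0.269
```

>>> {"op": "play_rows", "data": {"deltas": [[[0.8,0,0,0.1,0,0,0],[0.8,0,0,0.2,0,0,0],[0.8,0,0,0.23,0,0,0],[0.8,0,0,0.23,0,0,0]]]}}

```text
clock: 4.85
tool_pos: [0.5154, 0.3562, 0.1504]
eef_rot: [0.73, 0.683, -0.002, -0.001]
contact_force: [0.5, 0.4, -0.1]
opening: 0.264
```

```bash
python3 - <<'E'
from h import *
import pickle
to((.52,.3545,.055,86))
m=vision.camera_model('wrist');im=vision.snapshot('wrist'); cv2.imwrite('pics/w5.png',im[:,:,::-1]); pickle.dump(m,open('w5.pkl','wb'))
to((.52,.3545,.055,86))
E
```

```text
t 4.85 pos [0.5154 0.3562 0.1504] yaw 86.2 F [ 0.4632  0.427  -0.0676] op 0.264 q [-0.5276  0.8346 -0.2735  1.6444  0.3086  0.7097  0.553 ]
(0.52, 0.3545, 0.055, np.float64(86.0)) -> [-0.0043  0.0172  0.3179] [-0.0015  0.0004  0.0012] mm 96 deg 0
t 4.90 pos [0.5159 0.3566 0.1513] yaw 86.2 F [-0.6778  0.1163  0.16  ] op 0.261 q [-0.5274  0.8335 -0.2737  1.6435  0.3086  0.7098  0.553 ]
(0.52, 0.3545, 0.055, np.float64(86.0)) -> [-0.006   0.0151  0.3208] [-0.0011  0.      0.0012] mm 96 deg 0
```

View pics/w5.png

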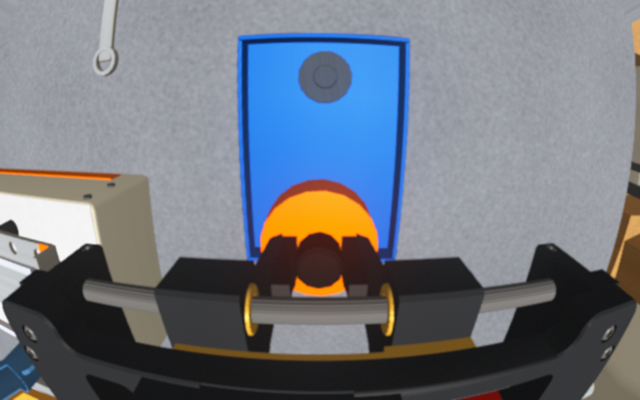

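```bash
python3 - <<'E'
from h import *
import pickle
m=pickle.load(open('w5.pkl','rb'))
P=[onplane('wrist',np.array(u,float),.028,m) for u in [(239,37),(409,40),(249,259),(396,252)]]
print(np.array(P)); a,b=P[0],P[1]; d=(b-a)[:2]; print(np.linalg.norm(d)); yaw=-np.arctan2(d[0],d[1])
c=(a+b)[:2]/2; ux=np.array([np.cos(yaw),np.sin(yaw)]); print(np.degrees(yaw),c+.1*ux,c+.14*ux)
for i in(2,3): print((P[i][:2]-c)@np.array([-ux[1],ux[0]]),(P[i][:2]-c)@ux)
E
```

```text
[[0.3775 0.3007 0.028 ]
 [0.3884 0.4383 0.028 ]
 [0.574  0.2868 0.028 ]
 [0.5758 0.4245 0.028 ]]
0.13807396975594635
-4.532324920794656 [0.4826 0.3616] [0.5225 0.3584]
-0.06736970494824483 0.19700868505867128
0.07001787107337315 0.18788390029188906
```

>>> {"op": "play_rows", "data": {"deltas": [[[0.8,0,0.006,0.1,-0.001,0,0.001],[0.8,0,0.013,0.2,-0.001,0,0.001],[0.8,0,0.013,0.28,-0.001,0,0.001],[0.8,0,0.013,0.31,-0.001,0,0.001],[0.8,0,0.013,0.31,-0.001,0,0.001]]]}}

```text
clock: 5.52
tool_pos: [0.5199, 0.3567, 0.0589]
eef_rot: [0.731, 0.682, 0.0, -0.0]
contact_force: [0.0, 0.0, -0.8]
opening: 0.262
```

```bash
python3 -c "
from h import *
to((.52,.3565,.0534,86))"
```

```text
t 5.53 pos [0.5199 0.3567 0.0589] yaw 86.0 F [ 0.044   0.0284 -0.8011] op 0.262 q [-0.5538  0.9689 -0.2211  1.6691  0.3573  0.5428  0.5118]
(0.52, 0.3565, 0.0534, np.float64(86.0)) -> [-0.0006  0.0004  0.0182] [ 0.0001 -0.0002  0.0002] mm 5 deg 0
```

>>> {"op": "play_rows", "data": {"deltas": [[[0.8,0,0,0.01,0,0,0],[0.8,0,0,0.016,0,0,0],[0.8,0,0,0.019,0,0,0],[0.8,0,0,0.019,0,0,0]]]}}

```text
clock: 6.02
tool_pos: [0.5201, 0.3568, 0.0535]
eef_rot: [0.731, 0.682, 0.001, 0.0]
contact_force: [-0.2, -0.1, 0.4]
opening: 0.261
```

>>> {"op": "play_rows", "data": {"deltas": [[[0.8,0,0,0.004,0,0,0],[0.8,0,0,0.004,0,0,0]]]}}

```text
clock: 6.28
tool_pos: [0.5201, 0.3568, 0.0534]
eef_rot: [0.731, 0.682, 0.001, 0.0]
contact_force: [-2.0, -1.2, 7.3]
opening: 0.263
```

Contact with the tray floor: 7 N up at z 0.0534, as expected. I'll release and rise.

>>> {"op": "play_rows", "data": {"deltas": [[[-0.1,0,0,0,0,0,0],[-0.1,0,0,0,0,0,0],[-0.1,0,0,-0.04,0,0,0],[-0.1,0,0,-0.15,0,0,0],[-0.1,0,0,-0.33,0,0,0]]]}}

```text
clock: 6.9
tool_pos: [0.5191, 0.356, 0.1525]
eef_rot: [0.731, 0.682, -0.001, 0.0]
contact_force: [0.5, 0.7, 0.6]
opening: 0.549
```

>>> {"op": "play_rows", "data": {"deltas": [[[-0.1,0,0,-0.2,0,0,0],[-0.1,0,0,-0.2,0,0,0]]]}}

```text
clock: 7.15
tool_pos: [0.5216, 0.3583, 0.2184]
eef_rot: [0.731, 0.682, 0.005, 0.0]
contact_force: [0.5, 0.3, -0.0]
opening: 0.547
```

```bash
python3 - <<'E'
from h import *
im=vision.snapshot('wrist'); cv2.imwrite('pics/w6.png',im[:,:,::-1])
to((.49,-.071,.30,172.4),(.49,-.071,.30,-7.6))
E
```

```text
t 7.20 pos [0.5203 0.357  0.2154] yaw 86.0 F [-0.2125 -0.4013 -1.0875] op 0.548 q [-0.5092  0.7536 -0.3026  1.589   0.2785  0.838   0.58  ]
(0.49, -0.071, 0.3, np.float64(172.4)) -> [-1.4295 -0.0009 -0.2851] [ 0.0013  0.0001 -0.4799] mm 437 deg 86
(0.49, -0.071, 0.3, np.float64(-7.6)) -> [-1.4295 -0.0009 -0.2851] [ 0.0001 -0.0013  0.5201] mm 437 deg 94
```

View pics/w6.png

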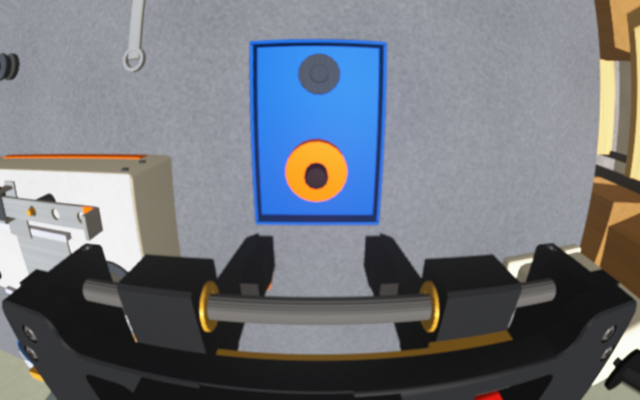

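The cap stands flat in the free end of the tray at (316,172), clear of the walls and the die. Next is the stay. I'll close the fingers and turn so that their narrow side lies along the hood's y.

>>> {"op": "play_rows", "data": {"deltas": [[[1,-0.15,0,-0.1,0,0,0.055],[1,-0.32,0,-0.2,0,0,0.11],[1,-0.49,0,-0.25,0,0,0.165],[1,-0.66,0,-0.28,0,0,0.22],[1,-0.82,0,-0.28,0,0,0.275]]]}}

```text
clock: 7.82
tool_pos: [0.5023, 0.1093, 0.2984]
eef_rot: [0.951, 0.31, 0.001, -0.0]
contact_force: [0.6, -0.2, -0.9]
opening: 0.013
```

```bash
python3 -c "
from h import *
to((.49,-.076,.25,-7.6))"
```

```text
t 7.83 pos [0.5023 0.1093 0.2984] yaw 36.2 F [ 0.6459 -0.2048 -0.8638] op 0.013 q [-0.237   0.4869 -0.1027  1.8493  0.0655  0.8064  0.2581]
(0.49, -0.076, 0.25, np.float64(-7.6)) -> [-0.3979  0.4746  0.1605] [-0.0003 -0.0007  0.2431] mm 192 deg 44
```

>>> {"op": "play_rows", "data": {"deltas": [[[1,-0.1,0.12,0.04,0,0,0.055],[1,-0.2,0.24,0.08,0,0,0.11],[1,-0.3,0.36,0.12,0,0,0.165],[1,-0.4,0.475,0.16,0,-0.001,0.22],[1,-0.4,0.475,0.16,0,-0.001,0.243]]]}}

```text
clock: 8.45
tool_pos: [0.4872, -0.081, 0.2483]
eef_rot: [0.997, -0.071, -0.003, 0.001]
contact_force: [0.6, -0.4, -0.0]
opening: 0.007
```

```bash
python3 - <<'E'
from h import *
import pickle
vision.snapshot('top')
m=vision.camera_model('wrist');im=vision.snapshot('wrist'); cv2.imwrite('pics/w7.png',im[:,:,::-1]); pickle.dump(m,open('w7.pkl','wb'))
to((.49,-.076,.165,-7.6))
E
```

```text
t 8.55 pos [ 0.4884 -0.0773  0.2489] yaw -7.7 F [-0.3353 -0.9174  0.5729] op 0.006 q [-0.0039  0.5375  0.105   1.9676 -0.0891  0.6452  0.0236]
(0.49, -0.076, 0.165, np.float64(-7.6)) -> [ 0.0061 -0.005   0.2795] [ 0.0001  0.0014 -0.0005] mm 84 deg 0
```

View pics/w7.png

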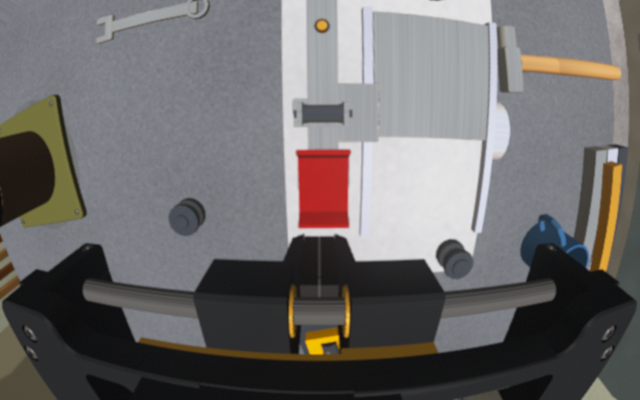

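The thumb rest is at (324,188), in line with the fingers. The pivot bracket is at (323,113) and the pin at (322,25). I'll check the floor and pivot positions from this view.

```bash
python3 - <<'E'
from h import *
import pickle; from fit import hood
m=pickle.load(open('w7.pkl','rb'))
def hf(p): 
    c,s=np.cos(hood[2]),np.sin(hood[2]); d=p[:2]-hood[:2]; return np.array([c*d[0]+s*d[1],-s*d[0]+c*d[1]])*1000
for n,uv,z in [('inner base',(324,158),.14),('outer base',(324,213),.14),('inner tip',(324,152),.154),('outer tip',(324,227),.154),('pin',(322,25),.1385),('pivot',(323,113),.134)]:
    p=onplane('wrist',np.array(uv,float),z,m); print(n,p,hf(p))
print('tcp',hf(get_state()['tool_pos']))
E
```

```text
inner base [ 0.4946 -0.0465  0.14  ] [-63.9386 -47.5986]
outer base [ 0.4884 -0.0916  0.14  ] [-64.1166 -93.1818]
inner tip [ 0.4954 -0.0394  0.154 ] [-64.0568 -40.4574]
outer tip [ 0.4874 -0.0979  0.154 ] [-64.2788 -99.5554]
pin [0.5076 0.0563 0.1385] [-64.6778  56.0023]
pivot [ 0.4987 -0.0121  0.134 ] [-64.4508 -12.9567]
tcp [-66.0674 -78.9288]
```

>>> {"op": "play_rows", "data": {"deltas": [[[1,0.003,-0.003,0.1,0,0.001,0],[1,0.003,-0.003,0.2,0,0.001,0],[1,0.003,-0.003,0.27,0,0.001,0],[1,0.003,-0.003,0.28,0,0.001,0],[1,0.003,-0.003,0.28,0,0.001,0]]]}}

```text
clock: 9.18
tool_pos: [0.4891, -0.0761, 0.165]
eef_rot: [0.998, -0.066, -0.001, 0.0]
contact_force: [-0.6, -0.9, 0.2]
opening: 0.003
```

```bash
cat >> h.py <<'E'
HOOD=(0.5643,-0.0078,-0.1326)
def hf(p):
    c,s=np.cos(HOOD[2]),np.sin(HOOD[2]); d=np.array(p[:2])-HOOD[:2]; return np.array([c*d[0]+s*d[1],-s*d[0]+c*d[1]])*1000
def hw(x,y):
    c,s=np.cos(HOOD[2]),np.sin(HOOD[2]); return HOOD[0]+(c*x-s*y)/1000,HOOD[1]+(s*x+c*y)/1000
E
python3 - <<'E'
from h import *
im=vision.snapshot('wrist'); cv2.imwrite('pics/w8.png',im[:,:,::-1])
print(hf(get_state()['tool_pos']))
to((*hw(-65,-79),.139,-7.6))
E
```

```text
[-65.1958 -77.706 ]
t 9.22 pos [ 0.4894 -0.0762  0.1654] yaw -7.6 F [ 0.4239 -0.4654  0.28  ] op 0.006 q [ 0.017   0.6773  0.0713  2.0468 -0.109   0.4214  0.039 ]
(np.float64(0.48942587366441254), np.float64(-0.07751273345295309), 0.139, np.float64(-7.6)) -> [0.0007 0.0043 0.088 ] [ 0.0001  0.0001 -0.0002] mm 26 deg 0
```

View pics/w8.png

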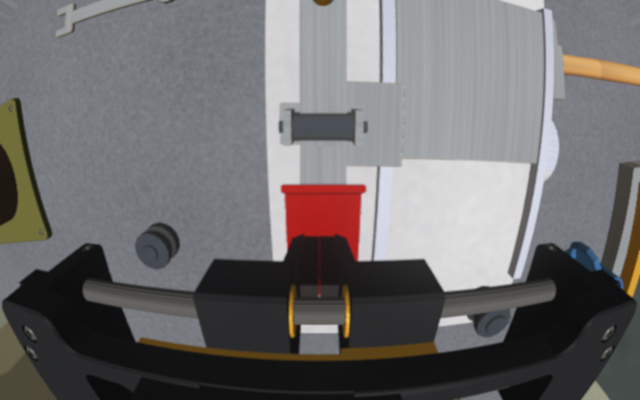

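The fingers stand inside the rest, with the inner lip at (323,190) clear of them. I'll press down.

>>> {"op": "play_rows", "data": {"deltas": [[[1,0,0.002,0.02,0,0,0],[1,0,0.003,0.04,0,0,0],[1,0,0.004,0.065,0,0,0],[1,0,0.004,0.088,0,0,0],[1,0,0.004,0.088,0,0,0]]]}}

```text
clock: 9.85
tool_pos: [0.4887, -0.0773, 0.1383]
eef_rot: [0.998, -0.067, -0.001, -0.0]
contact_force: [0.6, 0.2, 0.9]
opening: 0.001
```

```bash
python3 - <<'E'
from h import *
im=vision.snapshot('wrist'); cv2.imwrite('pics/w9.png',im[:,:,::-1])
crop(vision.snapshot('scene'),250,140,430,250,4,'pics/s9.png')
print(hf(get_state()['tool_pos']))
to((*hw(-65,-85),.1365,-7.6))
E
```

```text
[-65.643 -78.949]
t 9.95 pos [ 0.4888 -0.0774  0.1388] yaw -7.6 F [-0.2432 -0.157   1.4456] op 0.004 q [ 0.0272  0.7262  0.0594  2.0639 -0.113   0.3559  0.0444]
(np.float64(0.488632603089559), np.float64(-0.08346006241603153), 0.1365, np.float64(-7.6)) -> [0.0022 0.0202 0.0076] [ 0.0001  0.0005 -0.0002] mm 6 deg 0
```

View pics/w9.png

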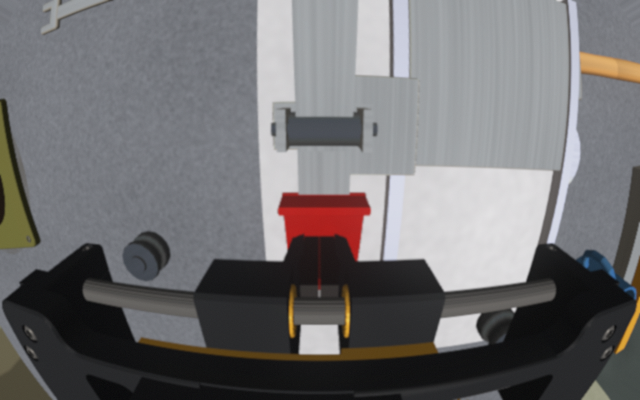

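View pics/s9.png

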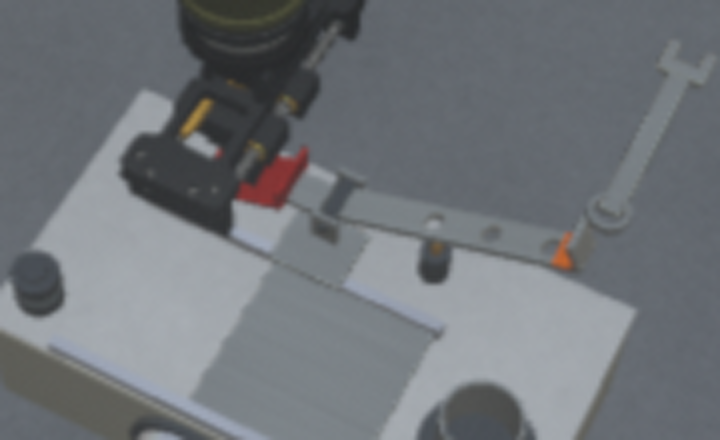

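```bash
python3 - <<'E'
from h import *
ms=vision.camera_model('scene'); uv=np.array([250+551/4,140+247/4])
for th in(0,.1,.2,.25,.3,.35,.4,.45,.5):
    x,y=hw(-65,-13.5+150*np.cos(th)); print(th,proj('scene',[x,y,.1325+.150*np.sin(th)],ms)-uv)
E
```

```text
0 [ 0.7496 12.6429]
0.1 [1.2187 9.4943]
0.2 [1.1182 6.0503]
0.25 [0.8487 4.2269]
0.3 [0.4308 2.3416]
0.35 [-0.1364  0.399 ]
0.4 [-0.8535 -1.5957]
0.45 [-1.7203 -3.6372]
0.5 [-2.7362 -5.7198]
```

>>> {"op": "play_rows", "data": {"deltas": [[[1,0.002,0.02,0.009,0,0,0],[1,0.002,0.045,0.009,0,0,0],[1,0.002,0.075,0.009,0,0,0],[1,0.002,0.105,0.009,0,0,0],[1,0.002,0.13,0.009,0,0,0]]]}}

```text
clock: 10.58
tool_pos: [0.4842, -0.1168, 0.1362]
eef_rot: [0.998, -0.067, -0.001, 0.0]
contact_force: [1.0, 4.9, 1.7]
opening: 0.008
```

```bash
python3 - <<'E'
from h import *
im=vision.snapshot('wrist'); cv2.imwrite('pics/w10.png',im[:,:,::-1])
crop(vision.snapshot('scene'),250,140,430,250,4,'pics/s10.png')
print(hf(get_state()['tool_pos']))
to((*hw(-65,-155),.137,-7.6))
E
```

```text
[ -65.026  -119.7132]
t 10.68 pos [ 0.484  -0.1179  0.1362] yaw -7.8 F [0.9067 1.284  0.3754] op 0.004 q [ 0.1155  0.7328  0.0488  2.0561 -0.0897  0.3557  0.1004]
(np.float64(0.47937777971626816), np.float64(-0.15284556698527993), 0.137, np.float64(-7.6)) -> [ 0.0004  0.1176 -0.0026] [ 0.0005  0.0003 -0.0009] mm 35 deg 0
```

View pics/w10.png

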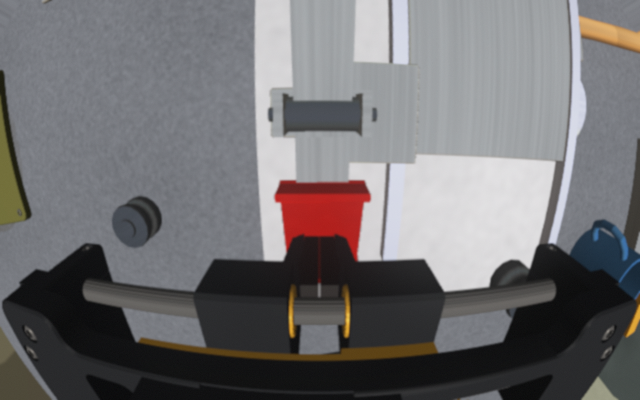

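View pics/s10.png

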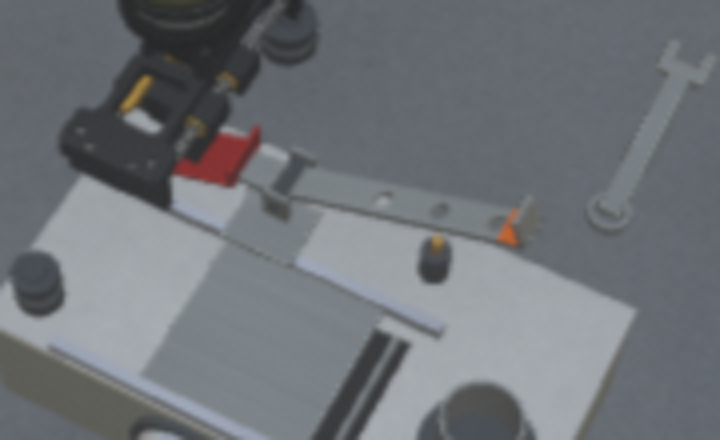

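The shutter is moving with the bar clear of the pin: tilt is about 0.35 rad and the slide about 34 mm so far. I'll push on to roughly 70 mm.

>>> {"op": "play_rows", "data": {"deltas": [[[1,0,0.02,0,0,0,-0.001],[1,0,0.05,0,0,0,-0.001],[1,0,0.08,0,0,0,-0.001],[1,0,0.105,0,0,0,-0.001],[1,0,0.117,0,0,0,-0.001]]]}}

```text
clock: 11.3
tool_pos: [0.4792, -0.1535, 0.1363]
eef_rot: [0.998, -0.067, -0.0, 0.001]
contact_force: [1.6, 4.5, 0.9]
opening: 0.006
```

```bash
python3 - <<'E'
from h import *
import pickle
m=vision.camera_model('wrist');im=vision.snapshot('wrist'); cv2.imwrite('pics/w11.png',im[:,:,::-1]); pickle.dump(m,open('w11.pkl','wb'))
sc=vision.snapshot('scene'); cv2.imwrite('pics/s11f.png',sc[:,:,::-1]);crop(sc,250,140,430,250,4,'pics/s11.png')
print(hf(get_state()['tool_pos']))
to((*hw(-65,-165),.137,-7.6))
E
```

```text
[ -65.0743 -155.8795]
t 11.40 pos [ 0.4792 -0.1537  0.1363] yaw -7.6 F [1.8362 0.8556 0.662 ] op 0.005 q [ 0.1931  0.7357  0.0395  2.0415 -0.0676  0.3661  0.1521]
(np.float64(0.47805566209151235), np.float64(-0.16275778192374396), 0.137, np.float64(-7.6)) -> [ 0.0003  0.0304 -0.0024] [ 0.0007  0.0003 -0.0003] mm 9 deg 0
```

View pics/w11.png

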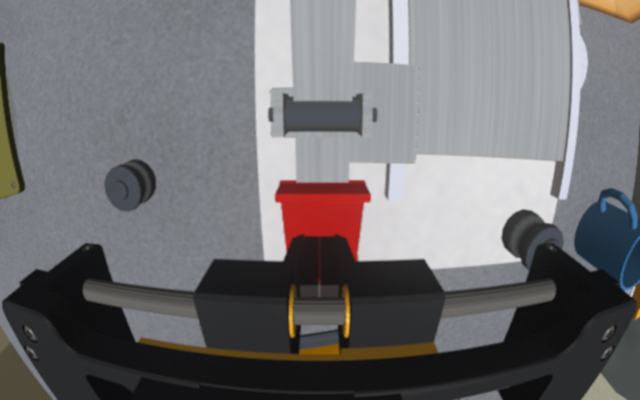

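View pics/s11.png

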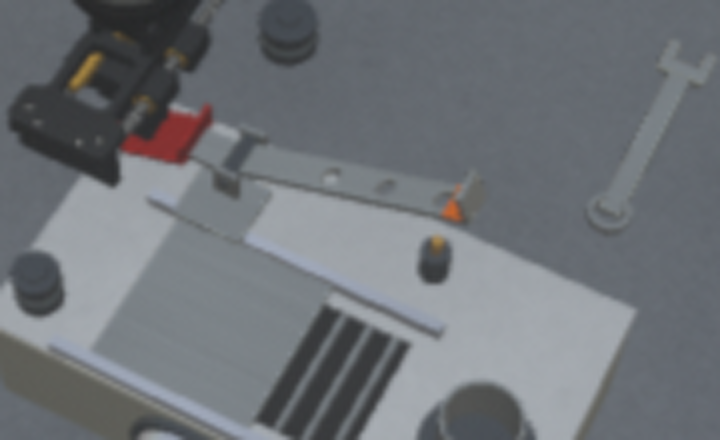

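```bash
python3 - <<'E'
import cv2
for n in (9,11):
    im=cv2.imread(f'pics/w{n}.png')[70:210,250:430]; cv2.imwrite(f'pics/w{n}z.png',cv2.resize(im,None,fx=4,fy=4,interpolation=cv2.INTER_CUBIC))
E
```

```text
(no output)
```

View pics/w9z.png

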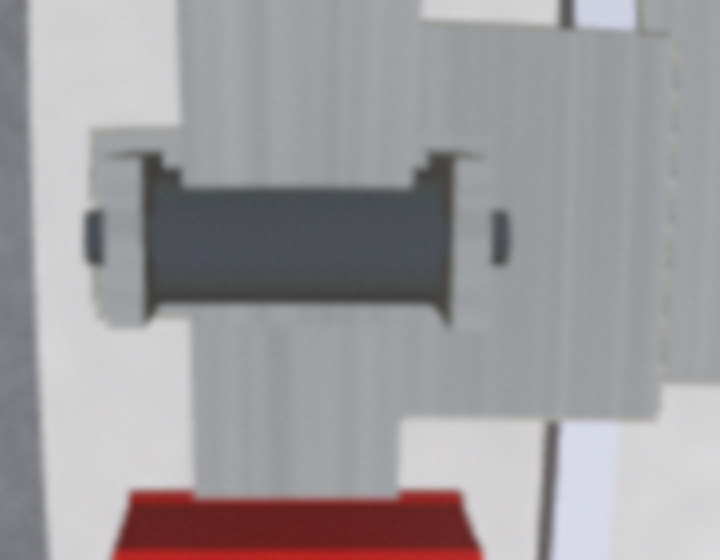

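View pics/w11z.png

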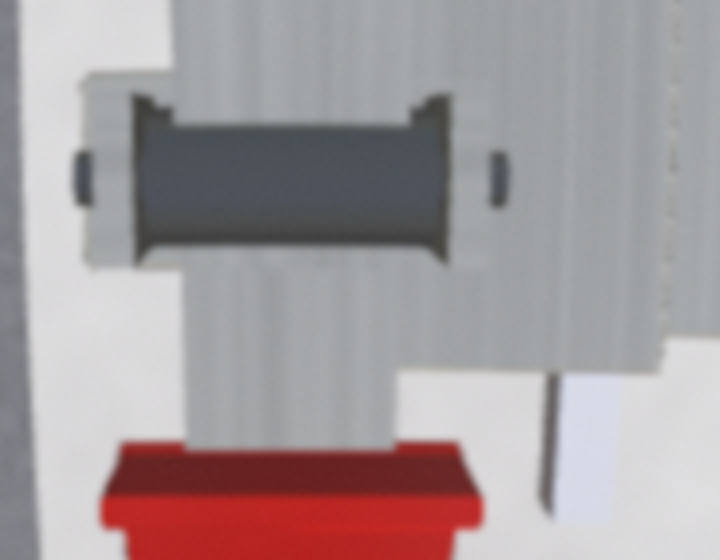

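```bash
python3 - <<'E'
from h import *
import pickle
m=pickle.load(open('w11.pkl','rb'))
p11=onplane('wrist',np.array([323.,115.]),.130,m)
m9={**m}; W=m['world_to_cam'].copy(); d=np.array([.4792,-.1536,.1363])-np.array([.4887,-.0773,.1384])  # tcp11 - tcp9
W[:3,3]=W[:3,3]+W[:3,:3]@d; m9['world_to_cam']=W
p9=onplane('wrist',np.array([324.2,129.5]),.130,m9)
print(hf(p9),hf(p11),hf(p9)-hf(p11), 'tcp',hf([.4792,-.1536]))
E
```

```text
[-64.6207 -13.9507] [-64.5108 -84.3133] [-0.1099 70.3626] tcp [ -65.0765 -155.7713]
```

>>> {"op": "play_rows", "data": {"deltas": [[[1,0,0.01,0,0,0,0],[1,0,0.02,0,0,0,0],[1,0,0.028,0,0,0,0],[1,0,0.03,0,0,0,0],[1,0,0.03,0,0,0,0]]]}}

```text
clock: 12.02
tool_pos: [0.478, -0.1628, 0.1363]
eef_rot: [0.998, -0.067, -0.0, 0.001]
contact_force: [0.9, 3.4, 1.0]
opening: 0.005
```

```bash
python3 - <<'E'
from h import *
import pickle
m=vision.camera_model('wrist');im=vision.snapshot('wrist'); cv2.imwrite('pics/w12.png',im[:,:,::-1]); pickle.dump(m,open('w12.pkl','wb'))
crop(im,250,70,430,210,4,'pics/w12z.png')
print(hf(get_state()['tool_pos']))
to((*hw(-65,-165),.137,-7.6))
E
```

```text
[ -65.0719 -165.0261]
t 12.07 pos [ 0.478  -0.1628  0.1363] yaw -7.7 F [0.7258 2.4989 1.0949] op 0.002 q [ 0.2125  0.7367  0.0373  2.0366 -0.0625  0.3697  0.1649]
(np.float64(0.47805566209151235), np.float64(-0.16275778192374396), 0.137, np.float64(-7.6)) -> [ 0.0002 -0.0001 -0.0024] [ 0.0008  0.0002 -0.0003] mm 1 deg 0
```

View pics/w12z.png

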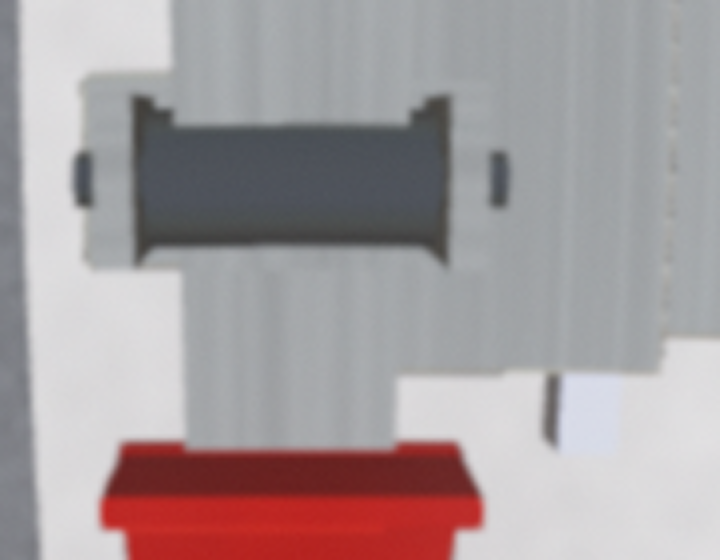

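The slide is about 79.6 mm by the pivot measurement. I'll back off the lip and let the stay down.

>>> {"op": "play_rows", "data": {"deltas": [[[1,0,-0.012,-0.01,0,0,0],[1,0,-0.02,-0.04,0,0,0],[1,0,-0.02,-0.07,0,0,0],[1,0,-0.02,-0.1,0,0,0],[1,0,-0.02,-0.1,0,0,0]]]}}

```text
clock: 12.7
tool_pos: [0.4793, -0.157, 0.1672]
eef_rot: [0.998, -0.067, 0.0, 0.001]
contact_force: [-0.5, 0.4, 0.0]
opening: 0.005
```

```bash
python3 - <<'E'
from h import *
sc=vision.snapshot('scene'); crop(sc,250,130,430,250,4,'pics/s13.png'); to()
im=vision.snapshot('wrist'); cv2.imwrite('pics/w13.png',im[:,:,::-1])
E
```

```text
t 12.75 pos [ 0.479  -0.1569  0.1667] yaw -7.7 F [-0.4904 -0.132  -0.1687] op 0.004 q [ 0.1943  0.6808  0.0472  2.0209 -0.0634  0.4409  0.1546]
```

View pics/s13.png

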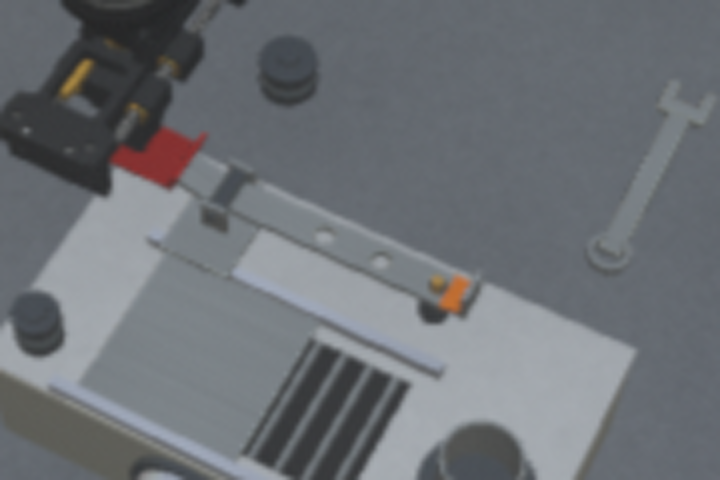

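View pics/w13.png

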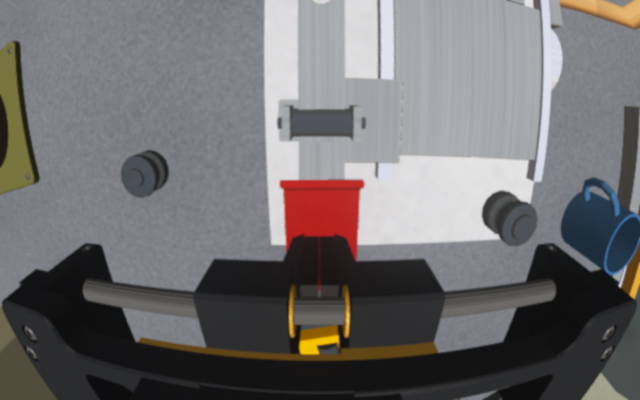

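The brass pin shows through the end hole beside the orange band at scene crop (438,284), and the bar looks level. I'll rise and check from close up.

>>> {"op": "play_rows", "data": {"deltas": [[[1,0,0,-0.12,0,0,0],[1,0,-0.03,-0.3,0,0,0],[1,0,-0.2,-0.42,0,0,0],[1,0,-0.33,-0.42,0,0,0],[1,0,-0.33,-0.42,0,0,0]]]}}

```text
clock: 13.42
tool_pos: [0.4924, -0.0547, 0.2922]
eef_rot: [0.998, -0.063, -0.0, 0.0]
contact_force: [-0.4, -0.8, 0.8]
opening: 0.005
```

```bash
python3 - <<'E'
from h import *
import pickle
vision.snapshot('top')
m=vision.camera_model('wrist');im=vision.snapshot('wrist'); cv2.imwrite('pics/w14.png',im[:,:,::-1]); pickle.dump(m,open('w14.pkl','wb'))
to((.39,-.371,.25,-84.7),(.39,-.371,.25,5.3))
E
```

```text
t 13.53 pos [ 0.4916 -0.0588  0.2917] yaw -7.6 F [ 0.4617 -0.0163 -0.2381] op 0.003 q [-0.0377  0.4739  0.0937  1.9132 -0.0575  0.759  -0.0457]
(0.39, -0.371, 0.25, np.float64(-84.7)) -> [-0.1972  1.0761  0.143 ] [ 0.0012 -0.0003  0.4281] mm 331 deg 77
(0.39, -0.371, 0.25, np.float64(5.3)) -> [-0.1972  1.0761  0.143 ] [ 0.001   0.0006 -0.0719] mm 331 deg 13
```

View pics/w14.png

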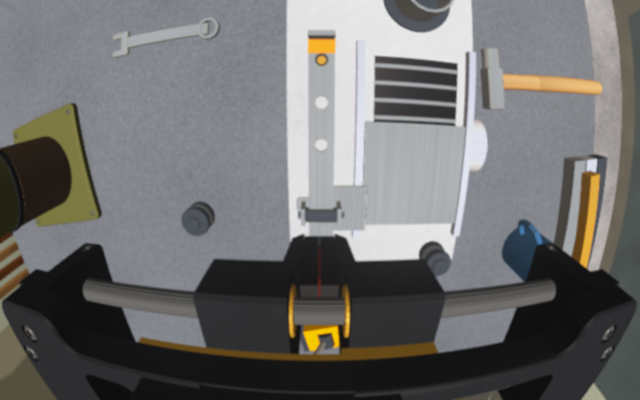

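```bash
python3 - <<'E'
from h import *
import pickle
im=cv2.imread('pics/w14.png'); crop(im[:,:,::-1],280,20,380,120,7,'pics/w14z.png')
m=pickle.load(open('w14.pkl','rb'));
for th in(0,.08):
  for d in(70,110,150): 
    x,y=hw(-65,-93.5+d*np.cos(th)); print(th,d,proj('wrist',[x,y,.1325+d*np.sin(th)/1000],m))
E
```

```text
0 70 [320.7595 145.2434]
0 110 [320.8902 102.4621]
0 150 [320.9984  59.5446]
0.08 70 [320.7871 146.3907]
0.08 110 [320.9399 102.9666]
0.08 150 [321.0722  58.3817]
```

View pics/w14z.png

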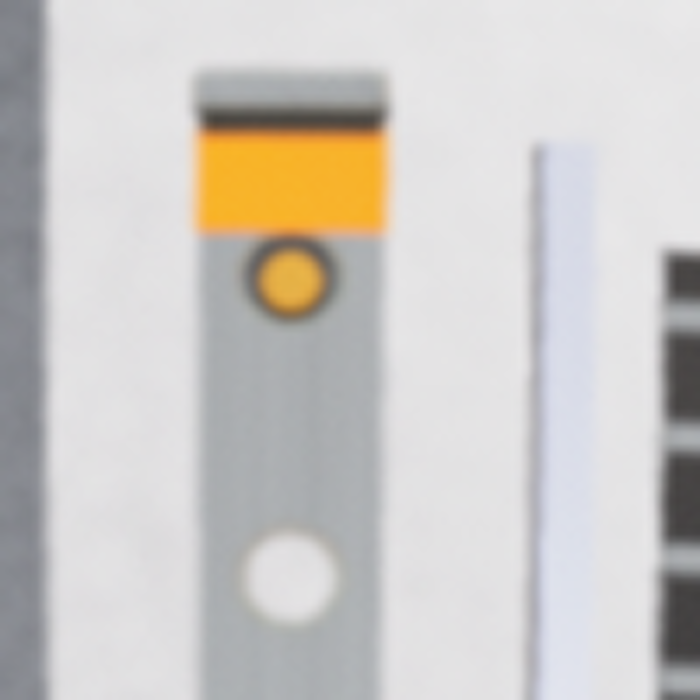

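The pin stands concentric in the end hole and the holes lie where a level bar puts them, so the stay is seated. Now the fan. I'll check where the bigger lever stands before approaching.

```bash
python3 - <<'E'
from h import *
t2=lambda x,y:np.array([380+x/5,190+y/5]); s2=lambda x,y:np.array([180+x/4,60+y/4])
print('big ball',tri([('top',t2(413,414)),('scene',s2(129,68))]))
import pickle
for y in (-84.7,): 
    a=np.radians(5.3); u=np.array([np.cos(a),np.sin(a)]); b=np.array([.4272,-.368])
    st=b-u*.050; print('start',st,'end',b+u*(.077-.022))
    to((*st,.25,y))
E
```

```text
big ball (array([ 0.249 , -0.4906,  0.1262]), np.float64(0.5026143386946377))
start [ 0.3774 -0.3726] end [ 0.482  -0.3629]
t 13.53 pos [ 0.4916 -0.0588  0.2917] yaw -7.6 F [ 0.4617 -0.0163 -0.2381] op 0.003 q [-0.0377  0.4739  0.0937  1.9132 -0.0575  0.759  -0.0457]
(np.float64(0.3774137650907709), np.float64(-0.3726185293723281), 0.25, np.float64(-84.7)) -> [-0.2381  1.087   0.1431] [ 0.0012 -0.0003  0.4281] mm 337 deg 77
```

>>> {"op": "play_rows", "data": {"deltas": [[[1,-0.03,0.15,0,0,0,0.055],[1,-0.07,0.32,0,0,0,0.11],[1,-0.11,0.49,0,0,0,0.165],[1,-0.15,0.66,0.04,0,0,0.22],[1,-0.19,0.82,0.08,0,0,0.275]]]}}

```text
clock: 14.15
tool_pos: [0.4002, -0.2983, 0.2681]
eef_rot: [0.876, -0.482, -0.0, 0.002]
contact_force: [0.6, 0.5, 0.8]
opening: 0.005
```

```bash
python3 -c "
from h import *
to((.3774,-.3726,.22,-84.7))"
```

```text
t 14.15 pos [ 0.4002 -0.2983  0.2681] yaw -57.7 F [0.5778 0.4744 0.7732] op 0.005 q [ 0.34    0.5304  0.3219  1.9417 -0.2413  0.7068 -0.2012]
(0.3774, -0.3726, 0.22, np.float64(-84.7)) -> [0.1683 0.1959 0.1616] [ 0.0013 -0.0009  0.1502] mm 91 deg 27
```

>>> {"op": "play_rows", "data": {"deltas": [[[1,0.06,0.07,0.05,0,0,0.05],[1,0.12,0.14,0.1,0,0,0.1],[1,0.168,0.196,0.16,0.001,-0.001,0.15],[1,0.168,0.196,0.16,0.001,-0.001,0.15],[1,0.168,0.196,0.16,0.001,-0.001,0.15]]]}}

```text
clock: 14.78
tool_pos: [0.3769, -0.3723, 0.2205]
eef_rot: [0.74, -0.673, -0.001, 0.0]
contact_force: [-0.8, 0.2, -0.4]
opening: 0.007
```

```bash
python3 - <<'E'
from h import *
import pickle
m=vision.camera_model('wrist');im=vision.snapshot('wrist'); cv2.imwrite('pics/w15.png',im[:,:,::-1]); pickle.dump(m,open('w15.pkl','wb'))
to((.3774,-.3726,.105,-84.7))
E
```

```text
t 14.82 pos [ 0.3774 -0.372   0.2208] yaw -84.5 F [-0.234   0.5439  1.0003] op 0.006 q [ 0.4496  0.6532  0.4018  1.9094 -0.3985  0.6586 -0.3787]
(0.3774, -0.3726, 0.105, np.float64(-84.7)) -> [0.0021 0.     0.3859] [0.0003 0.0002 0.0009] mm 116 deg 0
```

View pics/w15.png

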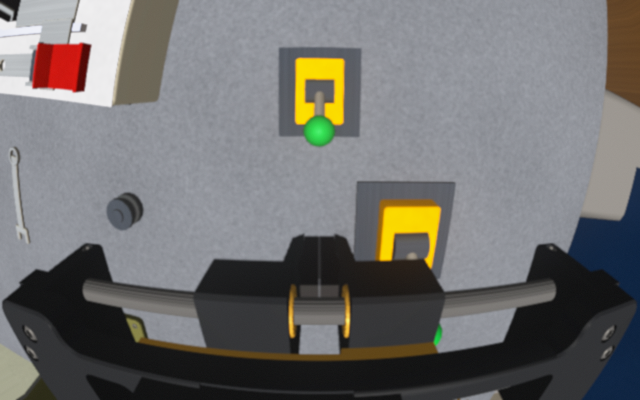

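The small yellow base is at (320,90), with its green ball at (319,131) leaning towards the robot. The larger lever, at (408,235), is the wrong one and stays clear of the path. I'll check the ball position, then descend behind it.

```bash
python3 - <<'E'
from h import *
import pickle
m=pickle.load(open('w15.pkl','rb'))
print('ball',onplane('wrist',np.array([319.,131.]),.092,m,(.43,-.37)))
A=onplane('wrist',np.array([319.5,58.]),.025,m,(.43,-.37));B=onplane('wrist',np.array([319.5,124.]),.025,m,(.43,-.37));print(A,B,A-B,np.degrees(np.arctan2(*(A-B)[[1,0]])))
E
```

```text
ball [ 0.427 -0.367  0.092]
[ 0.4963 -0.3609  0.025 ] [ 0.4274 -0.3674  0.025 ] [0.0689 0.0065 0.    ] 5.429412657148248
```

>>> {"op": "play_rows", "data": {"deltas": [[[1,0.002,0,0.1,0,0,0],[1,0.002,0,0.22,0,0,0],[1,0.002,0,0.34,0,0,0],[1,0.002,0,0.386,0,0,0],[1,0.002,0,0.386,0,0,0]]]}}

```text
clock: 15.45
tool_pos: [0.3776, -0.3722, 0.105]
eef_rot: [0.74, -0.672, -0.001, -0.0]
contact_force: [-0.2, -0.3, 1.2]
opening: 0.003
```

```bash
python3 -c "
from h import *
to((.482,-.3629,.105,-84.7))"
```

```text
t 15.45 pos [ 0.3776 -0.3722  0.105 ] yaw -84.5 F [-0.1678 -0.3018  1.2162] op 0.003 q [ 0.5434  0.8319  0.2504  1.982  -0.5043  0.3895 -0.288 ]
(0.482, -0.3629, 0.105, np.float64(-84.7)) -> [ 0.0028 -0.3493 -0.0001] [0.0003 0.0004 0.0012] mm 105 deg 0
```

>>> {"op": "play_rows", "data": {"deltas": [[[1,0,-0.06,0,0,0,0],[1,0,-0.12,0,0,0,0],[1,0.001,-0.18,0,0,0,0],[1,0.002,-0.24,0,0,0,0],[1,0.002,-0.28,0,0,0,0]]]}}

```text
clock: 16.08
tool_pos: [0.4638, -0.3642, 0.1056]
eef_rot: [0.741, -0.671, 0.0, -0.0]
contact_force: [-1.3, -0.5, -1.0]
opening: 0.004
```

>>> {"op": "play_rows", "data": {"deltas": [[[1,0,-0.03,0,0,0,0],[1,0,-0.05,0,0,0,0],[1,0,-0.065,0,0,0,0],[1,0,-0.065,0,0,0,0]]]}}

```text
clock: 16.58
tool_pos: [0.4801, -0.3622, 0.1054]
eef_rot: [0.74, -0.672, -0.002, 0.001]
contact_force: [-5.7, 0.6, 2.7]
opening: 0.005
```

```bash
python3 - <<'E'
from h import *
im=vision.snapshot('wrist'); cv2.imwrite('pics/w16.png',im[:,:,::-1]);to((.482,-.3629,.105,-84.7))
E
```

```text
t 16.62 pos [ 0.4801 -0.3623  0.1054] yaw -84.5 F [-5.6798  0.327   2.5402] op 0.006 q [ 0.3828  0.9007  0.3383  1.7643 -0.5029  0.5682 -0.4406]
(0.482, -0.3629, 0.105, np.float64(-84.7)) -> [ 0.0028 -0.0061  0.0014] [0.0013 0.0007 0.0014] mm 2 deg 0
```

View pics/w16.png

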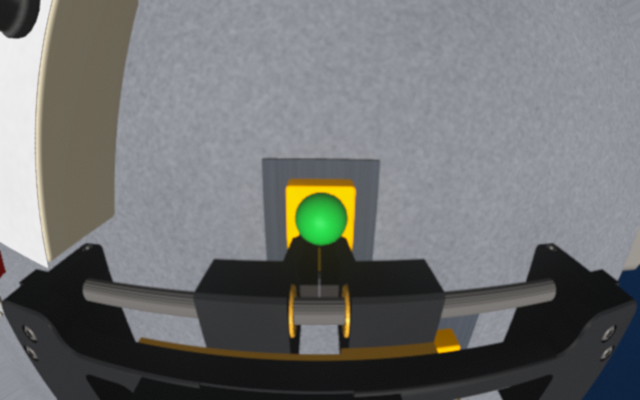

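The reaction has risen to 5.7 N, well above the lever's stiffness, so it is on its stop. I'll back off, rise and check.

>>> {"op": "play_rows", "data": {"deltas": [[[1,0,0.03,0,0,0,0],[1,0,0.12,-0.06,0,0,0],[1,0,0.2,-0.2,0,0,0],[1,0,0.25,-0.4,0,0,0],[1,0,0.25,-0.5,0,0,0]]]}}

```text
clock: 17.25
tool_pos: [0.4048, -0.3715, 0.2589]
eef_rot: [0.739, -0.673, -0.0, 0.001]
contact_force: [0.4, 0.4, -0.3]
opening: 0.006
```

```bash
python3 - <<'E'
from h import *
import pickle
vision.snapshot('top')
m=vision.camera_model('wrist');im=vision.snapshot('wrist'); cv2.imwrite('pics/w17.png',im[:,:,::-1]); pickle.dump(m,open('w17.pkl','wb'))
sc=vision.snapshot('scene'); t=vision.snapshot('top')
crop(sc,190,110,510,310,2.5,'pics/s17.png'); crop(t,180,140,440,260,3,'pics/t17.png'); to()
E
```

```text
t 17.45 pos [ 0.4062 -0.3696  0.2558] yaw -84.4 F [-0.5148  0.2136 -0.3586] op 0.006 q [ 0.3827  0.634   0.4591  1.816  -0.3799  0.7835 -0.4356]
```

View pics/w17.png

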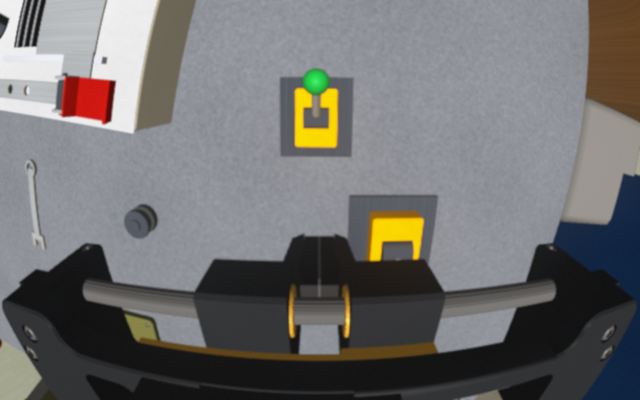

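View pics/s17.png

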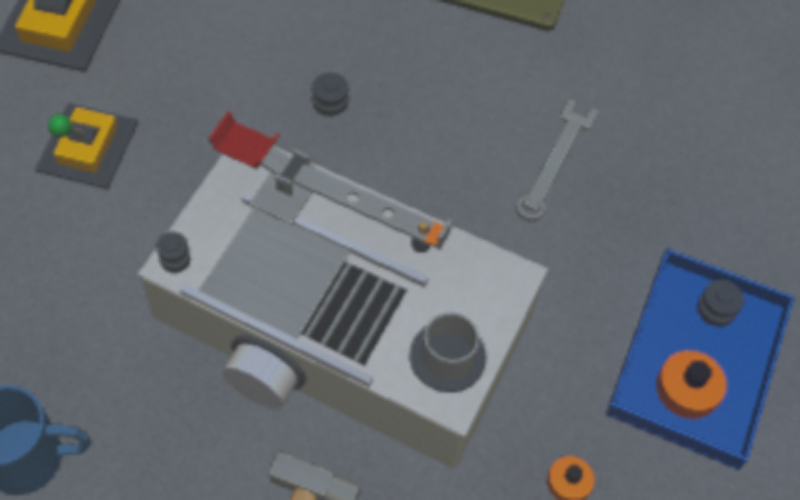

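View pics/t17.png

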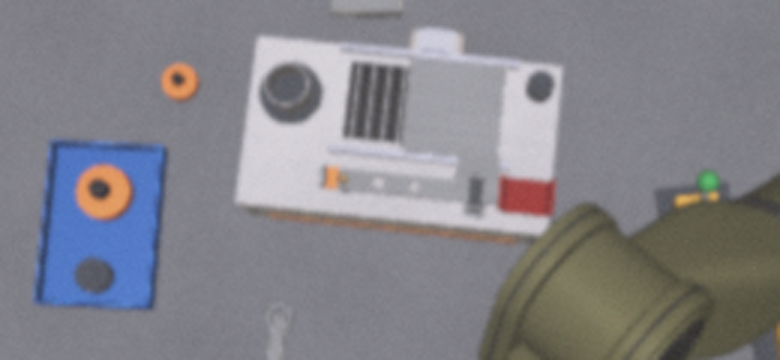

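```bash
python3 - <<'E'
from h import *
import pickle
m=pickle.load(open('w17.pkl','rb'))
b=np.array([316.,81.]); print(onplane('wrist',b,.092,m,(.5,-.36)), tri([('wrist',b,m),('scene',np.array([190+60/2.5,110+125/2.5])),('top',np.array([180+708/3,140+182/3]))]))
E
```

```text
[ 0.501 -0.361  0.092] (array([ 0.5007, -0.3609,  0.0929]), np.float64(0.4818149787320756))
```

The ball is now at x 0.501. The measured base centre puts the full stop at 0.500, so the lever is fully over. Everything else is in place, so I'm handing in.

```bash
python3 -c "
from plant import r
print(r.finish_job())"
```

```text
the job is handed in; nothing more can be done
None
```

The extraction hood is ready for grinding, and I handed the job in at about 17.5 s of the 62 s allowed. I did the steps in the order asked:

1. **Cap:** I lifted the large orange cap straight off the neck and lowered it onto the tray floor, where it pressed back with about 7 N before I let go. The last pictures show it rim down and flat in the free end, clear of the walls and the die.
2. **Stay and shutter:** I tipped the stay to about 0.35 rad, slid the shutter open about 79.6 mm and let the stay drop. A close view shows the pin centred in the end hole at the orange band, and the holes line up with a level bar.
3. **Fan lever:** I pushed the smaller green-knobbed lever until it met its stop, with about 5.7 N of reaction. The ball ended at x 0.501 m; the stop, worked out from the measured base, is at 0.500 m.

**Disagreement:** the ball moved about 74 mm, not the 77 mm stated. It had started about 3 mm past the off end, so this fits the lever being fully over.

The two roller dies, the small cap and the larger lever were not touched, and the gripper was clear of everything at hand-in. No check failed.

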